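# Load square tube to the hidden stop and lock it

### The job

Slide the short square tube lengthwise into the sleeve of the grey fixture, gently and without ramming it, until you feel that it is fully home against the hidden stop inside. Leave it there, then swing the lock lever on top of the sleeve fully round to its end and let go. Leave the drilled flat bar where it lies.

Things in the scene. Friction and masses are not known exactly. Their poses are not given: they have to be found in the camera images.
- tube: Bare steel square tube off-cut, 30 x 30 mm outside, 130 mm long, about 0.24 kg. Origin at the middle of its length, centre of its underside; y is its long axis, z up. Both ends are alike; either may go in. Grip it from above across its width, firmly (40 N or so), about 30 mm behind its middle (95 mm from the leading end), to keep the fingers clear of the sleeve.
- fixture: Grey stop-sleeve fixture fixed to the table: base plate 117 x 96 x 12 mm, on it a square sleeve closed at the back, top 51 mm above the table. Origin on the table under the centre of the mouth; x points into the slot along its axis (the way the tube is pushed), z up. A support tongue 14 mm wide, as high as the slot floor, sticks out 47 mm before the mouth; fingers pass either side.
- slot_mouth (a point): Centre of the slot floor at the mouth, 12 mm over the table. Slot 33 x 33 mm inside (1.5 mm play each side); 11 mm lips flare its mouth. The stop is 34 to 64 mm inside, different each time; its face (stop_face) is not measured: a rubber-faced buffer that yields 3 mm at 5 N per mm, then is rigid, and stays in touch as it springs back. Before it the tube slides with under 4 N. Over 30 N is ramming
- lock (a joint): Angle of the lock lever on top of the sleeve: 0 = at right angles to the slot on the fixture's +y side; grows clockwise seen from above; 1.5 = its end, pointing along the slot away from the mouth (locked). Starts at 0 to 0.3. Stiff hinge, stays where left; takes about 2 to 4 N at the peg.
- lock_peg (a point): Upright round steel peg at the lever's end, 16 mm diameter, to be gripped or pushed; the point is on its axis, 73 mm above the table. The peg reaches up to 82 mm, the flat lever arm's top is at 60 mm. The peg moves on a 60 mm circle about lock_pivot.
- lock_pivot (a point): The lever's vertical hinge axis at the top face of the sleeve, 45 mm inward from the mouth, 51 mm above the table; axes as the fixture's.
- bar: Drilled flat steel bar 40 x 150 x 6 mm lying behind; not to be moved. Origin at the centre of its underside, y its long axis.

How it is judged:
By the outcome, as a careful person would: the job done as asked, in the order asked, and still so for the second after the job is handed in, with the robot touching nothing.
It also fails if it takes over 61 s, if anything falls off the work surface, if the arm or the gripper's body presses on something with over 40 N, if the wrist force passes 120 N, or if a joint passes its speed limit or range.

### The arm

A 6-joint arm with a two-finger parallel gripper is mounted at the origin on the work surface; the furniture and walls round the work are solid. World frame = base frame: x ahead of the robot, y to its left, z up, the work surface at z = 0. Lengths are in m, angles in rad, forces in N, time in s.
With the tool pointing down it reaches from about 0.35 to 0.975 m from the base axis. Payload 4.9 kg.
Tool frame: the origin (TCP) lies at the very end of the fingers, on their centre line; the grasp point (between the pads) lies 19 mm behind it; z points along the fingers, y is the line along which they close (so a half turn about z gives the same grasp; the last joint's range is limited). The gripper opens to 85 mm and grips with 20 to 120 N. Pads are 22 mm wide; open, the fingers measure 114 mm over their backs; the gripper's body (76 mm by 85 mm) begins 54 mm behind the grasp point. The pads swing forward as they close: fully open they stand 13 mm farther back than shut.
Start: joints at [-1.434, 0.053, 1.613, -0, 1.476, -0.119], TCP at [0.158, -0.605, 0.231] pointing down, gripper open.
Joint ranges: [-3.01, 3.01], [-1.01, 2.22], [0.06, 2.58], [-1.02, 4.17], [0.09, 2.62], [-3.14, 3.14]. Speed limits (rad/s): [2.57, 2.57, 3.14, 3.14, 3.14, 3.14].

### API

Orientations are given as a rotation vector (axis times angle).
In Python, from station import get_obs, optics, ctrl gives the robot as it stands.
- The arm moves only by the shell command python3 -m pendant 'ROWS' [FORCE]. ROWS is JSON, a list of rows, each a list of 3 entries, a list of its own where there are three numbers: the shift along the tool's x, y, z in mm, then the turn, a rotation vector about the tool's x, y, z in rad, then the opening, from 0 (shut) to 1 (fully open). A call has 1 to 12 rows; each row shifts and turns the commanded pose from where the row before left it, along the tool's axes as they then stand; what a row does not reach is not made up. A row lasts 1/12 s, in which the tool goes at most 41.7 mm and 7.16 degrees, less where a joint would pass 70% of its speed; a pose out of reach is approached as far as the arm can. A call is refused whole if a number of a shift passes 41.7 or a number of a turn 0.125, either way. A call with a gripper value outside its range is refused whole. The fingers move at their own pace and stop on an object; FORCE is the grip in N (left out, the last holds). Time passes only in rows, so rows that do not move let the fingers close. It gives the time, the measured TCP pose, the force, the opening and the grip force at its end, in the units of the state.
- get_obs(): the state, without advancing time (a new reading comes with each control period).
- optics.get_image(name): name is "scene" or "side" or "wrist"; returns the picture (420x560x3 uint8, red, green, blue); there is no depth.
- optics.camera_model(name): a dict with "fx", "fy", "cx", "cy" (pixels), "distortion" ([k1, k2, p1, p2, k3] as OpenCV has them; the pictures are not rectified), "cam_to_world" (4x4, takes a point from camera to world coordinates). Camera axes: x right, y up, looking along -z (the intrinsics and any distortion apply to the point x, -y, -z); pixel columns grow to the right and rows downward; lengths in m; the calibration is good to about 2 mm. A picture is of the moment at which its call begins: read the wrist's pose just before it. camera_model takes no time and is no camera call; for the wrist camera it gives the pose at the moment of the call.
- ctrl.finish_job(): hands the job in; it is judged then, once.
The state is a dict: "t": time; "q": joint angles; "dq": joint speeds; "effort": joint torques, N m; "tool_pos": TCP position; "tool_rot": TCP orientation; "contact_force": force on the tool from outside, world axes, zero at the start; "wrist_torque": the same for the moment, N m; "opening": finger opening in m; "grip_force": force on a finger pad.
Only numpy, scipy, OpenCV 4.12 (cv2) and the standard library are available. Lean on these libraries where they do the work, as an engineer would, in place of code of your own. Each camera call takes 0.05 s, during which the arm holds its last target. There are 200 camera calls.

## Working session

There is one attempt and no reset: what is moved stays moved. The work goes in short steps, Python scripts to look and compute and a shell command to move; the robot and the scene stay as the last step left them, time stands still between calls to the robot, and variables do not carry over. Pictures are saved under pics/ and viewed, at most 10 in all, crops included, and the job is handed in when it is done.

```bash
mkdir -p pics; ls
python3 - <<'E'
from station import get_obs, optics
import cv2
for n in ["scene","side","wrist"]:
    cv2.imwrite(f"pics/{n}0.png", optics.get_image(n)[:,:,::-1])
    m=optics.camera_model(n); print(n,m["fx"],m["cx"],m["cy"],m["distortion"],m["cam_to_world"])
o=get_obs();print(o)
E
```

```text
pics
scene 484.45711600026556 278.4318016648317 204.76856749504975 [-0.14998372  0.          0.          0.          0.        ] [[ 0.63890436  0.35634603 -0.68177615  0.00559757]
 [-0.76921839  0.28416001 -0.57232522 -0.5369828 ]
 [-0.01021231  0.89009583  0.45565899  0.44928237]
 [ 0.          0.          0.          1.        ]]
side 544.7922162761172 272.1434005207185 211.53828146184753 [0.00742708 0.         0.         0.         0.        ] [[ 0.96824174  0.14811622 -0.20141876  0.36433687]
 [-0.24984756  0.60278185 -0.7577798  -0.84944686]
 [ 0.00917209  0.78403802  0.62064503  0.72853525]
 [ 0.          0.          0.          1.        ]]
wrist 363.1799425434046 281.0459377055411 210.91651709175488 [-0.0811463  0.         0.         0.         0.       ] [[ 0.2514603   0.93359874  0.25526675  0.22373115]
 [-0.96786539  0.24312227  0.06425073 -0.58868722]
 [-0.00207664 -0.26322036  0.9647335   0.37267899]
 [ 0.          0.          0.          1.        ]]
{'t': 0.15, 'q': array([-1.43401886e+00,  5.32291604e-02,  1.61395656e+00,  7.88480470e-06,
        1.47602738e+00, -1.18974272e-01]), 'dq': array([ 1.11884463e-03, -3.34520860e-03, -5.29154430e-03, -1.60194798e-05,
        8.53401998e-04,  3.09067065e-04]), 'effort': array([ 1.90452160e-04, -3.94242382e+01, -3.70721555e+01, -1.79357135e-04,
        4.63032789e-03, -1.06822284e-06]), 'tool_pos': array([ 0.1580596 , -0.60418312,  0.23034377]), 'tool_rot': array([-3.11433453e+00, -4.00432094e-01,  1.03240156e-05]), 'contact_force': array([ 0.14858178,  0.13852181, -0.13440116]), 'wrist_torque': array([ 0.08951542, -0.04366423,  0.02710796]), 'grip_force': 0.0, 'opening': 0.08548774097210808}
```

View pics/scene0.png

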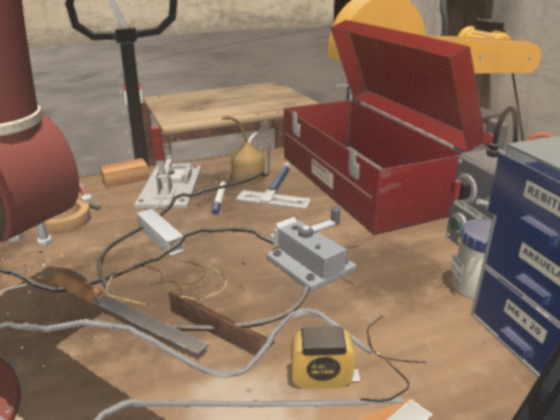

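View pics/side0.png

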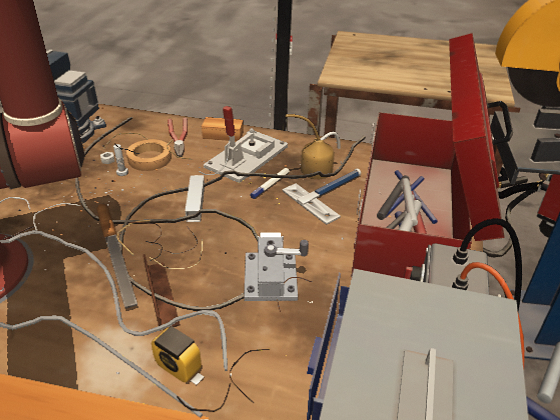

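Scene: tube at about (160,230), fixture (310,255) with peg (335,215). Side: tube (195,197), fixture (271,270), flared mouth at (270,240) facing away from the camera, peg (303,247), drilled bar (312,203).

```bash
cat > h.py <<'E'
import numpy as np, cv2
from station import get_obs, optics
from scipy.spatial.transform import Rotation as R
def ray(m,uv):
    K=np.array([[m["fx"],0,m["cx"]],[0,m["fy"],m["cy"]],[0,0,1]])
    x,y=cv2.undistortPoints(np.array([[uv]],float),K,np.array(m["distortion"]))[0,0]
    T=np.array(m["cam_to_world"]); return T[:3,3], T[:3,:3]@np.array([x,-y,-1.])
def plane(m,uv,z):
    o,d=ray(m,uv); return o+d*(z-o[2])/d[2]
def tri(views):
    A=np.zeros((3,3));b=np.zeros(3)
    rs=[ray(m,uv) for m,uv in views]
    for o,d in rs:
        d=d/np.linalg.norm(d);P=np.eye(3)-np.outer(d,d);A+=P;b+=P@o
    p=np.linalg.solve(A,b)
    return p,[float(np.linalg.norm(np.cross(p-o,d/np.linalg.norm(d)))) for o,d in rs]
def totool(v):
    return R.from_rotvec(get_obs()["tool_rot"]).inv().apply(v)
E
python3 - <<'E'
from h import *
s=optics.camera_model("scene");d=optics.camera_model("side")
for n,a,b in [("tube",(160,229),(195,197)),("peg",(336,210),(304,242)),("fix",(310,252),(271,265))]:
    print(n,tri([(s,a),(d,b)]))
a=cv2.imread("pics/scene0.png")[190:300,110:370];b=cv2.imread("pics/side0.png")[160:310,160:350]
a=cv2.resize(a,(780,330),interpolation=cv2.INTER_CUBIC)
cv2.imwrite("pics/c1.png",a);cv2.imwrite("pics/c2.png",cv2.resize(b,None,fx=4,fy=4,interpolation=cv2.INTER_CUBIC)[:600])
E
```

```text
tube (array([0.44530344, 0.11195872, 0.01580059]), [0.001054226014587892, 0.001054226014587888])
peg (array([ 0.60937998, -0.15390289,  0.07639098]), [0.0008979758644903838, 0.0008979758644903516])
fix (array([ 0.55124244, -0.14367425,  0.02077122]), [0.002528275035406605, 0.002528275035406734])
```

View pics/c2.png

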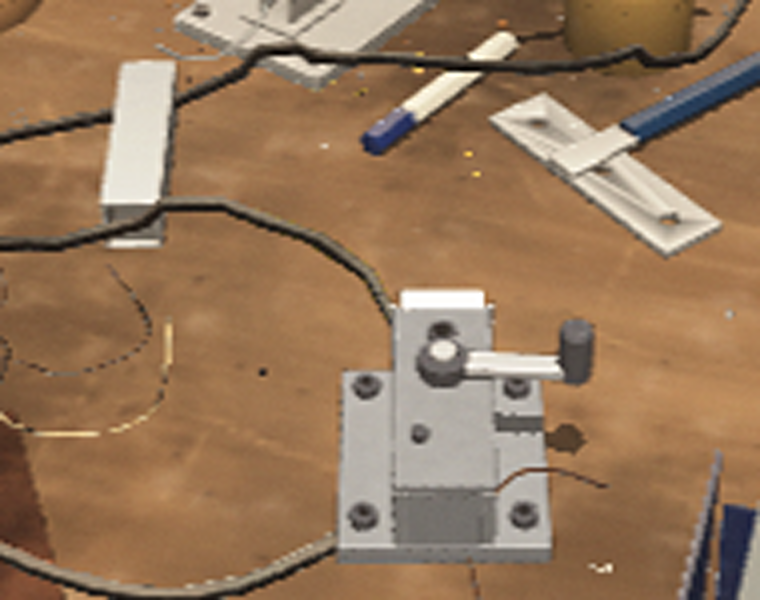

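The crop shows the tube (140,150) and the sleeve top (445,400), nearly parallel, with the mouth at the far side (440,300), the peg at (576,350), and the bar at (604,173).

Next I'll turn the tool and go overhead for a wrist view.

```bash
python3 -m pendant '[[[0,0,0],[0,0,-0.12],1],[[0,0,0],[0,0,-0.12],1],[[0,0,0],[0,0,-0.12],1],[[0,0,0],[0,0,-0.12],1],[[0,0,0],[0,0,-0.12],1],[[0,0,0],[0,0,-0.12],1],[[0,0,0],[0,0,-0.12],1],[[0,0,0],[0,0,-0.12],1],[[0,0,0],[0,0,-0.12],1],[[0,0,0],[0,0,-0.12],1],[[0,0,0],[0,0,-0.12],1]]'
python3 -m pendant '[[[34,19,-4],[0,0,0],1],[[34,19,-4],[0,0,0],1],[[34,19,-4],[0,0,0],1],[[34,19,-4],[0,0,0],1],[[34,19,-4],[0,0,0],1],[[34,19,-4],[0,0,0],1],[[34,19,-4],[0,0,0],1],[[34,19,-4],[0,0,0],1],[[34,19,-4],[0,0,0],1]]'
python3 -m pendant '[[[34,19,-4],[0,0,0],1],[[34,19,-4],[0,0,0],1],[[34,19,-4],[0,0,0],1],[[34,19,-4],[0,0,0],1],[[34,19,-4],[0,0,0],1],[[34,19,-4],[0,0,0],1],[[34,19,-4],[0,0,0],1],[[34,19,-4],[0,0,0],1],[[34,19,-4],[0,0,0],1],[[0,0,0],[0,0,0],1],[[0,0,0],[0,0,0],1],[[0,0,0],[0,0,0],1]]'
python3 - <<'E'
from h import *
import pickle
m=optics.camera_model("wrist");i=optics.get_image("wrist")
cv2.imwrite("pics/w1.png",i[:,:,::-1]);pickle.dump(m,open("w1.pkl","wb"))
E
```

```text
t: 1.07
tool_pos: [0.1581, -0.6044, 0.2308]
tool_rot: [-2.209, -2.233, -0.001]
contact_force: [-0.2, 0.2, -0.1]
opening: 0.0854
grip_force: 0.0
t: 1.82
tool_pos: [0.3279, -0.2959, 0.2672]
tool_rot: [2.217, 2.226, 0.0]
contact_force: [0.9, -0.1, -0.6]
opening: 0.0851
grip_force: 0.0
t: 2.82
tool_pos: [0.4968, 0.0091, 0.3028]
tool_rot: [-2.215, -2.227, 0.002]
contact_force: [-0.0, -0.1, 0.2]
opening: 0.0854
grip_force: 0.0
```

View pics/w1.png

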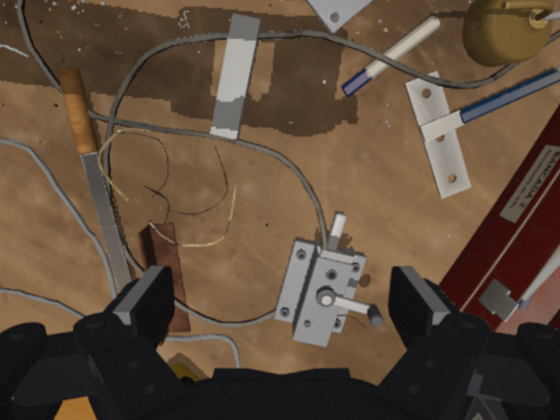

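The wrist view shows the tube at (235,75), partly shadowed, the fixture at (322,290) with its tongue at (337,230), the peg at (376,315), and the bar at (440,135). I'll zoom on the tube and fixture.

Run:
```python
import cv2, numpy as np
i=cv2.imread("pics/w1.png")
a=cv2.resize(i[5:150,195:275],None,fx=4,fy=4,interpolation=cv2.INTER_CUBIC)
b=cv2.resize(i[205:350,270:390],None,fx=4,fy=4,interpolation=cv2.INTER_CUBIC)
cv2.imwrite("pics/c3.png",np.hstack([a,b]))
```

```text
(no output)
```

View pics/c3.png

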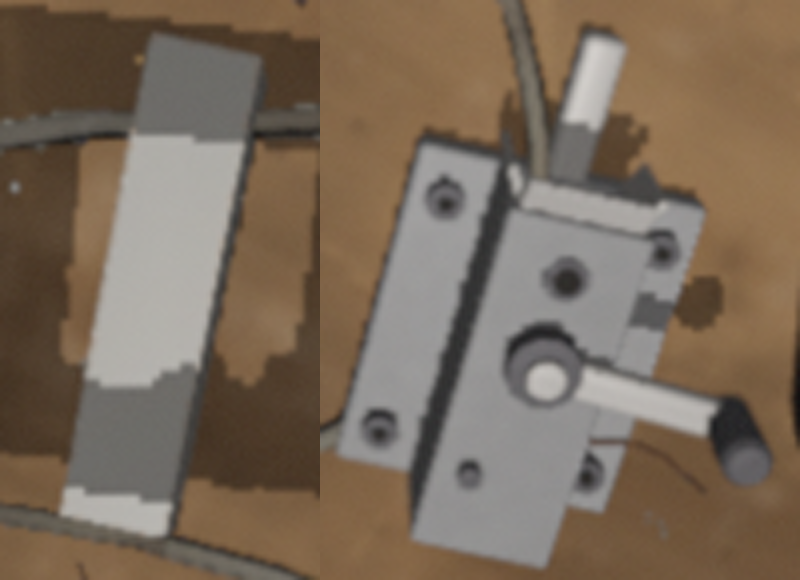

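Crop: tube top corners at (152,33), (262,57), (172,538), (62,516). Sleeve-top back corners are at (412,538) and (546,568), base corners at (422,138), (704,208), (605,512) and (340,455), and the tongue tip at (585..627,40).

Run:
```python
from h import *
import pickle
w=pickle.load(open("w1.pkl","rb"));d=optics.camera_model("side");s=optics.camera_model("scene")
T=lambda u,v:(195+u/4-.375,5+v/4-.375)
F=lambda u,v:(270+(u-320)/4-.375,205+v/4-.375)
S=lambda u,v:(160+u/4-.375,160+v/4-.375)
np.set_printoptions(precision=4,suppress=True)
print("tri tube corners")
wt=[(152,33),(262,57),(172,538),(62,516)]; st=[(122,62),(176,62),(163,205),(103,205)]
for a,b in zip(wt,st): print(tri([(w,T(*a)),(d,S(*b))]), plane(w,T(*a),.03))
P=np.array([plane(w,T(*a),.03) for a in wt])
c=P.mean(0); ax=(P[2]+P[3]-P[0]-P[1])/2; print("tube c",c,"len",np.linalg.norm(ax),"wid",np.linalg.norm((P[1]+P[2]-P[0]-P[3])/2),"yaw",np.degrees(np.arctan2(ax[1],ax[0])))
def cs(img,a): return a
print("tri fixture: sleeve back corners, hole, peg top")
for a,b in [((412,538),(393,488)),((546,568),(495,488)),((470,473),(420,432)),((748,462),(577,322))]: print(tri([(w,F(*a)),(d,S(*b))]))
B=np.array([plane(w,F(*a),.012) for a in [(422,138),(704,208),(605,512),(340,455)]])
print("base",B, "sides",np.linalg.norm(B[1]-B[0]),np.linalg.norm(B[2]-B[1]),np.linalg.norm(B[3]-B[2]),np.linalg.norm(B[0]-B[3]))
for i,j in [(0,3),(1,2)]:
    v=B[j]-B[i];print("yaw",np.degrees(np.arctan2(v[1],v[0])))
Bs=np.array([plane(d,S(*a),.012) for a in [(343,370),(551,550),(337,550)]]);print("side base",Bs)
t=np.array([plane(w,F(*a),.012) for a in [(585,35),(627,45)]]);print("tongue tip",t.mean(0))
for a in [(512,205),(653,235),(412,538),(546,568)]: print("sleeve",plane(w,F(*a),.051))
q=[plane(w,F(*a),.051) for a in [(500,240),(412,538),(645,240),(546,568)]]
for i,j in [(0,1),(2,3)]:
    v=q[j]-q[i];print("yaw sleeve",np.degrees(np.arctan2(v[1],v[0])))
print(get_obs()["tool_pos"])
```

```text
tri tube corners
(array([0.4452, 0.1786, 0.0277]), [0.00018723950046558424, 0.0001872395004655128]) [0.4457 0.178  0.03  ]
(array([0.4746, 0.1725, 0.027 ]), [6.576367723105541e-05, 6.576367723109782e-05]) [0.4747 0.1718 0.03  ]
(array([0.448 , 0.0449, 0.0269]), [4.119329218680506e-05, 4.11932921869821e-05]) [0.4483 0.0451 0.03  ]
(array([0.4174, 0.0511, 0.028 ]), [0.0004346614589049492, 0.00043466145890495427]) [0.4174 0.0513 0.03  ]
tube c [0.4465 0.1116 0.03  ] len 0.12957851626001882 wid 0.030629176595434682 yaw -102.18157951362586
tri fixture: sleeve back corners, hole, peg top
(array([ 0.5127, -0.2021,  0.0482]), [0.00034984028430059947, 0.00034984028430065417])
(array([ 0.5555, -0.213 ,  0.0486]), [0.0004721365542406693, 0.0004721365542408305])
(array([ 0.5307, -0.1757,  0.0525]), [0.00021134206764209307, 0.00021134206764192708])
(array([ 0.6082, -0.1538,  0.0819]), [0.0005523564975915149, 0.0005523564975916038])
base [[ 0.5156 -0.0804  0.012 ]
 [ 0.6068 -0.1041  0.012 ]
 [ 0.5808 -0.217   0.012 ]
 [ 0.4896 -0.1946  0.012 ]] sides 0.09419162145339602 0.11586889704781453 0.09392905835231874 0.11705519592932302
yaw -102.8518432426488
yaw -102.96814957290735
side base [[ 0.5149 -0.0848  0.012 ]
 [ 0.5793 -0.2214  0.012 ]
 [ 0.4875 -0.1986  0.012 ]]
tongue tip [ 0.5723 -0.048   0.012 ]
sleeve [ 0.5406 -0.0871  0.051 ]
sleeve [ 0.5825 -0.0965  0.051 ]
sleeve [ 0.5129 -0.2002  0.051 ]
sleeve [ 0.5557 -0.2114  0.051 ]
yaw sleeve -103.48765571838065
yaw sleeve -102.21301363204275
[0.4967 0.0085 0.3028]
```

```bash
python3 -m pendant '[[[0,0,0],[0,0,0.109],1],[[0,0,0],[0,0,0.109],1],[[24,-14,40],[0,0,0],1],[[24,-14,40],[0,0,0],1],[[24,-14,40],[0,0,0],1],[[24,-14,40],[0,0,0],1],[[24,-14,40],[0,0,0],1],[[0,0,0],[0,0,0],1],[[0,0,0],[0,0,0],1],[[0,0,0],[0,0,0],1],[[0,0,0],[0,0,0],1]]' 40
python3 - <<'E'
from h import *
import pickle
m=optics.camera_model("wrist");i=optics.get_image("wrist")
cv2.imwrite("pics/w2.png",i[:,:,::-1]);pickle.dump(m,open("w2.pkl","wb"))
o=get_obs();print(o["tool_pos"],np.degrees(2*np.arctan2(o["tool_rot"][1],o["tool_rot"][0])))
E
```

```text
t: 3.78
tool_pos: [0.4621, 0.121, 0.1346]
tool_rot: [2.445, 1.969, 0.005]
contact_force: [0.8, 0.0, 0.2]
opening: 0.085
grip_force: 0.0
[0.46217772 0.12106759 0.13468604] 77.67888566942496
```

View pics/w2.png

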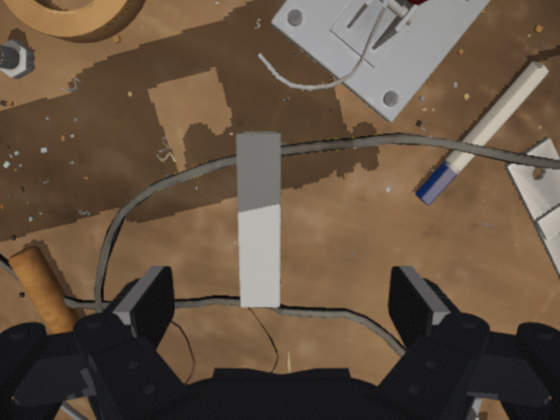

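The tube now appears upright between the fingers, with top corners at about (237,132), (279,131), (280,306) and (240,305).

Run:
```python
from h import *
import pickle
np.set_printoptions(precision=4,suppress=True)
w=pickle.load(open("w2.pkl","rb"));w1=pickle.load(open("w1.pkl","rb"))
i=cv2.imread("pics/w2.png").astype(int)
# subpixel-ish side edges by row gradients
sub=[]
for v in range(150,300,10):
    g=i[v,225:295].sum(1); dg=np.diff(g); sat=i[v,225:295]; ch=(sat.max(1)-sat.min(1))<22
    k=np.where(ch)[0]; sub.append((v,225+k.min(),225+k.max()))
print(sub[::3])
c=[(236.5,131.5),(279.5,131),(280.5,306.5),(239.5,306)]
T=lambda u,v:(195+u/4-.375,5+v/4-.375)
for a,b in zip(c,[(152,33),(262,57),(172,538),(62,516)]): print(tri([(w,a),(w1,T(*b))]))
P=np.array([plane(w,a,.03) for a in c]);C=P.mean(0);ax=(P[2]+P[3]-P[0]-P[1])/2
y=np.degrees(np.arctan2(ax[1],ax[0]));print(P,C,np.linalg.norm(ax),np.linalg.norm((P[1]+P[2]-P[0]-P[3])/2),y)
C=(C+[.4465,.1116,.03])/2
g=C-0.03*ax/np.linalg.norm(ax); print("C",C,"grasp",g,"tool d mm",1000*totool(np.r_[g[:2],.004]-get_obs()["tool_pos"]))
```

```text
[(150, np.int64(236), np.int64(294)), (180, np.int64(237), np.int64(280)), (210, np.int64(238), np.int64(279)), (240, np.int64(239), np.int64(279)), (270, np.int64(240), np.int64(279))]
(array([0.4453, 0.1792, 0.025 ]), [0.00026132087560050253, 0.0002613208756004499])
(array([0.4743, 0.1731, 0.0243]), [7.923701152174793e-05, 7.923701152180012e-05])
(array([0.4475, 0.0451, 0.0293]), [0.0007780808439962737, 0.0007780808439963018])
(array([0.4163, 0.0512, 0.0275]), [0.0006026459163187069, 0.0006026459163186392])
[[0.4462 0.1793 0.03  ]
 [0.4743 0.1734 0.03  ]
 [0.4468 0.0454 0.03  ]
 [0.4163 0.0526 0.03  ]] [0.4459 0.1127 0.03  ] 0.13053886211339205 0.030018321537528345 -102.71291690880244
C [0.4462 0.1121 0.03  ] grasp [0.4528 0.1414 0.03  ] tool d mm [ 17.7095 -14.0752 130.6475]
```

```bash
python3 -m pendant '[[[9,-7,20],[0,0,0],1],[[9,-7,30],[0,0,0],1],[[0,0,30],[0,0,0],1],[[0,0,25],[0,0,0],1],[[0,0,15],[0,0,0],1],[[0,0,10],[0,0,0],1],[[0,0,0],[0,0,0],1],[[0,0,0],[0,0,0],1],[[0,0,0],[0,0,0],1],[[0,0,0],[0,0,0],1]]' 40
python3 -m pendant '[[[0,0,0],[0,0,0],0],[[0,0,0],[0,0,0],0],[[0,0,0],[0,0,0],0],[[0,0,0],[0,0,0],0],[[0,0,0],[0,0,0],0],[[0,0,0],[0,0,0],0],[[0,0,0],[0,0,0],0],[[0,0,0],[0,0,0],0],[[0,0,0],[0,0,0],0],[[0,0,0],[0,0,0],0]]' 45
```

```text
t: 4.67
tool_pos: [0.4521, 0.1427, 0.0041]
tool_rot: [2.444, 1.971, 0.005]
contact_force: [1.0, -0.2, 0.6]
opening: 0.0851
grip_force: 0.0
t: 5.5
tool_pos: [0.4507, 0.1427, 0.0025]
tool_rot: [2.445, 1.973, 0.001]
contact_force: [0.4, 1.6, 3.4]
opening: 0.0292
grip_force: 46.2
```

```bash
python3 -m pendant '[[[0,0,-20],[0,0,0],0],[[0,0,-25],[0,0,0.013],0],[[0,0,-15],[0,0,0],0],[[-16,32,0],[0,0,0],0],[[-16,32,0],[0,0,0],0],[[-16,32,0],[0,0,0],0],[[-16,32,0],[0,0,0],0],[[-16,32,0],[0,0,0],0],[[0,0,0],[0,0,0],0],[[0,0,0],[0,0,0],0],[[0,0,0],[0,0,0],0],[[0,0,0],[0,0,0],0]]' 45
python3 - <<'E'
from h import *
import pickle
np.set_printoptions(precision=4,suppress=True)
w1=pickle.load(open("w1.pkl","rb"))
for a in [(408,85),(437,73),(470,185),(443,197)]: print(plane(w1,a,.006))
o=get_obs();p=o["tool_pos"];print(p,o["tool_rot"])
a=np.radians(-102.9);x=np.array([np.cos(a),np.sin(a)]);y=np.array([-x[1],x[0]])
print("s,l",p[:2]@x,p[:2]@y,"z dir",R.from_rotvec(o["tool_rot"]).as_matrix())
A=optics.get_image("side")[140:290,180:330];B=optics.get_image("scene")[160:310,180:380]
f=lambda q,s:cv2.resize(q,None,fx=s,fy=s,interpolation=cv2.INTER_CUBIC)
C=np.zeros((600,800,3),np.uint8);C[:375,:375]=f(A,2.5);C[:375,375:800]=f(B,2.5)[:,:425]
cv2.imwrite("pics/c4.png",C[:380,:,::-1])
E
```

```text
t: 6.5
tool_pos: [0.5866, 0.0296, 0.0608]
tool_rot: [-2.455, -1.956, 0.003]
contact_force: [-0.5, 0.3, -3.6]
opening: 0.0294
grip_force: 46.4
[0.6451 0.1077 0.006 ]
[0.6787 0.1221 0.006 ]
[ 0.7351 -0.0104  0.006 ]
[ 0.7017 -0.0261  0.006 ]
[0.5866 0.0296 0.0608] [-2.4554 -1.9563  0.0031]
s,l -0.15977371042996386 0.5651886230742995 z dir [[ 0.2234  0.9747 -0.0029]
 [ 0.9747 -0.2234  0.0005]
 [-0.0002 -0.0029 -1.    ]]
```

View pics/c4.png

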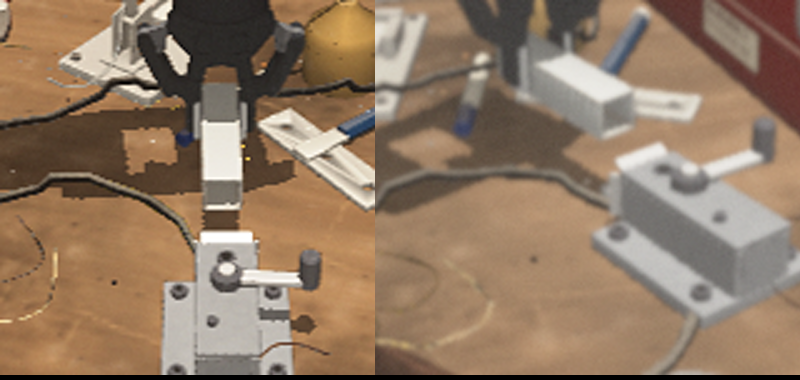

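In the crop, the held tube's front face is at (203..242, 181..208) in the left (side) panel, in line with the sleeve. The bar is well clear. I'll compare lateral offsets in the same camera.

Run:
```python
from h import *
np.set_printoptions(precision=4,suppress=True)
d=optics.camera_model("side");s=optics.camera_model("scene")
a=np.radians(-102.9);x=np.array([np.cos(a),np.sin(a)]);y=np.array([-x[1],x[0]])
D=lambda u,v:(180+u/2.5-.3,140+v/2.5-.3); E=lambda u,v:(180+(u-375)/2.5-.3,160+v/2.5-.3)
S=lambda u,v:(160+u/4-.375,160+v/4-.375)
z=get_obs()["tool_pos"][2]-.0025
sl=lambda p:(p[:2]@x,p[:2]@y,p[2] if len(p)>2 else 0)
for q,h in [((203,181),.03),((242,181),.03),((205,208),0),((241,208),0)]: print("tube front",sl(plane(d,D(*q),z+h)))
print("tri R top (side 203? scene)",sl(tri([(d,D(203,181)),(s,E(601,106))])[0]),sl(tri([(d,D(242,181)),(s,E(634,90))])[0]))
for q,h in [((393,488),.051),((495,488),.051),((337,550),.012),((551,550),.012),((393,330),.051),((490,330),.051)]: print("sleeve side",sl(plane(d,S(*q),h)))
```

```text
tube front (np.float64(-0.059362814768828334), np.float64(0.5514890656308808), np.float64(0.08905271432299178))
tube front (np.float64(-0.05889659112768077), np.float64(0.5809485180442232), np.float64(0.08905271432299178))
tube front (np.float64(-0.06364021512894175), np.float64(0.552970663551938), np.float64(0.05905271432299175))
tube front (np.float64(-0.0631878250446416), np.float64(0.5807450648849236), np.float64(0.05905271432299175))
tri R top (side 203? scene) (np.float64(-0.06535374868566188), np.float64(0.551650100064082), np.float64(0.08355361111835659)) (np.float64(-0.0656841277422049), np.float64(0.5810417096220367), np.float64(0.08491416123135741))
sleeve side (np.float64(0.08531200486746413), np.float64(0.544520543334016), np.float64(0.051000000000000045))
sleeve side (np.float64(0.08612246115056038), np.float64(0.5884627812733987), np.float64(0.051000000000000045))
sleeve side (np.float64(0.08472952212232324), np.float64(0.5195223424266507), np.float64(0.01200000000000001))
sleeve side (np.float64(0.08651981604960707), np.float64(0.6140910810546968), np.float64(0.01200000000000001))
sleeve side (np.float64(-0.017064302494865707), np.float64(0.5452200661393045), np.float64(0.051000000000000045))
sleeve side (np.float64(-0.016290604369232048), np.float64(0.5905860889372405), np.float64(0.051000000000000045))
```

```bash
python3 -m pendant '[[[0,0.8,15],[0,0,0],0],[[0,0,15],[0,0,0],0],[[0,0,10],[0,0,0],0],[[0,0,5],[0,0,0],0],[[0,0,0],[0,0,0],0],[[0,0,0],[0,0,0],0],[[0,0,0],[0,0,0],0]]' 45; python3 -m pendant '[[[-4,0,0],[0,0,0],0],[[-4,0,0],[0,0,0],0],[[-4,0,0],[0,0,0],0],[[-4,0,0],[0,0,0],0],[[-2,0,0],[0,0,0],0],[[0,0,0],[0,0,0],0],[[0,0,0],[0,0,0],0]]'
```

```text
t: 7.18
tool_pos: [0.5898, 0.0287, 0.0181]
tool_rot: [2.457, 1.956, 0.002]
contact_force: [-0.6, 0.2, -2.9]
opening: 0.0293
grip_force: 46.3
t: 7.77
tool_pos: [0.5851, 0.0109, 0.0172]
tool_rot: [-2.458, -1.956, -0.0]
contact_force: [1.0, -0.0, -2.3]
opening: 0.0295
grip_force: 46.3
```

```bash
python3 -m pendant '[[[0,-1.2,1],[0,0,0],0],[[0,0,0],[0,0,0],0],[[0,0,0],[0,0,0],0],[[0,0,0],[0,0,0],0]]'; python3 -m pendant '[[[-3,0,0],[0,0,0],0],[[-3,0,0],[0,0,0],0],[[0,0,0],[0,0,0],0]]';python3 -m pendant '[[[-2,0,0],[0,0,0],0],[[-2,0,0],[0,0,0],0],[[-2,0,0],[0,0,0],0],[[0,0,0],[0,0,0],0]]'
```

```text
t: 8.1
tool_pos: [0.5839, 0.0115, 0.0161]
tool_rot: [-2.457, -1.957, 0.0]
contact_force: [-0.9, -0.1, -3.7]
opening: 0.0291
grip_force: 46.3
t: 8.35
tool_pos: [0.5825, 0.005, 0.0162]
tool_rot: [2.458, 1.956, -0.0]
contact_force: [0.7, -0.0, -2.7]
opening: 0.0295
grip_force: 46.3
t: 8.68
tool_pos: [0.5812, -0.0008, 0.0162]
tool_rot: [2.458, 1.956, -0.0]
contact_force: [-0.0, 0.8, -3.0]
opening: 0.0294
grip_force: 46.3
```

```bash
for k in 1 2 3; do :; done; python3 -m pendant '[[[-2,0,0],[0,0,0],0],[[-2,0,0],[0,0,0],0],[[-2,0,0],[0,0,0],0],[[0,0,0],[0,0,0],0]]'; python3 -m pendant '[[[-2,0,0],[0,0,0],0],[[-2,0,0],[0,0,0],0],[[-2,0,0],[0,0,0],0],[[0,0,0],[0,0,0],0]]'
```

```text
t: 9.02
tool_pos: [0.5798, -0.0066, 0.0162]
tool_rot: [2.458, 1.956, -0.0]
contact_force: [0.5, -0.3, -2.6]
opening: 0.0295
grip_force: 46.3
t: 9.35
tool_pos: [0.5785, -0.0124, 0.0162]
tool_rot: [2.458, 1.956, -0.0]
contact_force: [-0.7, 0.7, -2.4]
opening: 0.0296
grip_force: 46.3
```

Run:
```python
from h import *
f=lambda q,s:cv2.resize(q,None,fx=s,fy=s,interpolation=cv2.INTER_CUBIC)
A=optics.get_image("side")[160:310,190:320];B=optics.get_image("scene")[180:300,240:370]
C=np.zeros((450,780,3),np.uint8);C[:,:390]=f(A,3);C[:360,390:]=f(B,3)
cv2.imwrite("pics/c5.png",C[:,:,::-1]); o=get_obs();print(o["contact_force"],o["wrist_torque"])
```

```text
[ 0.14648004 -0.62944618 -2.86351503] [ 0.09780442  0.00426678 -0.03175167]
```

View pics/c5.png

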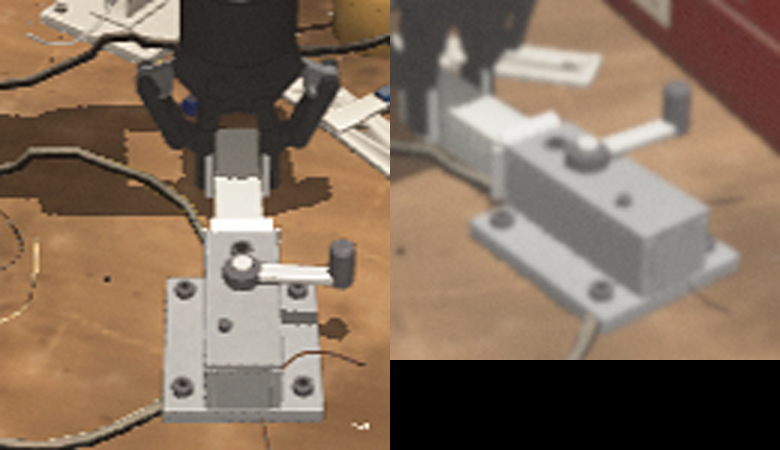

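The tube's leading end is entering the lips (left panel about (240,222)) without contact force. I'll carry on gently.

```bash
python3 -m pendant '[[[0,0.5,0],[0,0,0],0],[[-2,0,0],[0,0,0],0],[[-2,0,0],[0,0,0],0],[[-2,0,0],[0,0,0],0],[[-2,0,0],[0,0,0],0],[[0,0,0],[0,0,0],0]]'; python3 -m pendant '[[[-2,0,0],[0,0,0],0],[[-2,0,0],[0,0,0],0],[[-2,0,0],[0,0,0],0],[[0,0,0],[0,0,0],0]]'
```

```text
t: 9.95
tool_pos: [0.5772, -0.0203, 0.0162]
tool_rot: [2.458, 1.956, -0.0]
contact_force: [-0.3, -0.1, -3.5]
opening: 0.0295
grip_force: 46.3
t: 10.28
tool_pos: [0.5759, -0.0262, 0.0162]
tool_rot: [2.458, 1.956, -0.0]
contact_force: [-0.7, 0.8, -2.5]
opening: 0.0296
grip_force: 46.3
```

```bash
for i in 1; do python3 -m pendant '[[[-1.5,0,0],[0,0,0],0],[[-1.5,0,0],[0,0,0],0],[[-1,0,0],[0,0,0],0],[[0,0,0],[0,0,0],0]]'; done; python3 -m pendant '[[[-1,0,0],[0,0,0],0],[[-1,0,0],[0,0,0],0],[[-1,0,0],[0,0,0],0],[[0,0,0],[0,0,0],0]]'
```

```text
t: 10.62
tool_pos: [0.575, -0.0299, 0.0162]
tool_rot: [2.458, 1.957, -0.0]
contact_force: [0.8, -0.3, -3.0]
opening: 0.0292
grip_force: 46.3
t: 10.95
tool_pos: [0.5743, -0.0328, 0.0162]
tool_rot: [2.458, 1.957, -0.0]
contact_force: [0.5, -0.1, -2.6]
opening: 0.029
grip_force: 46.3
```

```bash
python3 -m pendant '[[[-1,0,0],[0,0,0],0],[[-1,0,0],[0,0,0],0],[[-1,0,0],[0,0,0],0],[[0,0,0],[0,0,0],0]]' | grep -E 'pos|force|t:'
python3 - <<'E'
from h import *
o=get_obs();print(o["contact_force"]@[-.2233,-.9748,0],o["contact_force"],o["wrist_torque"])
E
```

```text
t: 11.28
tool_pos: [0.5739, -0.0349, 0.0163]
tool_rot: [-2.458, -1.956, -0.002]
contact_force: [1.2, 3.9, -2.4]
grip_force: 46.3
-4.045848784893205 [ 1.1972215   3.87618919 -2.36572406] [ 0.74705298 -0.16909428 -0.03661616]
```

Force is rising: stop contact. I'll press on in half-millimetre steps.

```bash
python3 -m pendant '[[[-0.7,0,0],[0,0,0],0],[[-0.7,0,0],[0,0,0],0],[[0,0,0],[0,0,0],0],[[0,0,0],[0,0,0],0]]' | grep -E 'pos|force'; python3 -m pendant '[[[-0.7,0,0],[0,0,0],0],[[-0.7,0,0],[0,0,0],0],[[0,0,0],[0,0,0],0],[[0,0,0],[0,0,0],0]]' | grep -E 'pos|force'
```

```text
tool_pos: [0.5737, -0.0356, 0.0164]
contact_force: [0.9, 7.0, -2.4]
grip_force: 46.4
tool_pos: [0.5737, -0.0362, 0.0165]
contact_force: [2.1, 10.0, -1.6]
grip_force: 46.4
```

```bash
python3 -m pendant '[[[-0.7,0,0],[0,0,0],0],[[-0.7,0,0],[0,0,0],0],[[0,0,0],[0,0,0],0],[[0,0,0],[0,0,0],0]]' | grep -E 'pos|force'; python3 -m pendant '[[[-0.7,0,0],[0,0,0],0],[[-0.7,0,0],[0,0,0],0],[[0,0,0],[0,0,0],0],[[0,0,0],[0,0,0],0]]' | grep -E 'pos|force';  python3 -m pendant '[[[-0.5,0,0],[0,0,0],0],[[-0.5,0,0],[0,0,0],0],[[0,0,0],[0,0,0],0],[[0,0,0],[0,0,0],0]]' | grep -E 'pos|force'
```

```text
tool_pos: [0.5736, -0.0368, 0.0166]
contact_force: [2.7, 12.3, -1.9]
grip_force: 46.5
tool_pos: [0.5735, -0.0373, 0.0168]
contact_force: [3.6, 16.0, -0.6]
grip_force: 46.5
tool_pos: [0.5735, -0.0374, 0.0169]
contact_force: [3.9, 18.0, -1.5]
grip_force: 46.6
```

```bash
python3 -m pendant '[[[-0.6,0,0],[0,0,0],0],[[0,0,0],[0,0,0],0],[[0,0,0],[0,0,0],0]]' | grep -E 'pos|force'; python3 -m pendant '[[[1,0,0],[0,0,0],0],[[1,0,0],[0,0,0],0],[[1,0,0],[0,0,0],0],[[0,0,0],[0,0,0],0],[[0,0,0],[0,0,0],0]]' | grep -E 'pos|force'
```

```text
tool_pos: [0.5735, -0.0374, 0.017]
contact_force: [4.8, 21.2, -0.5]
grip_force: 46.6
tool_pos: [0.5735, -0.0367, 0.0166]
contact_force: [2.4, 11.8, -2.4]
grip_force: 46.4
```

```bash
python3 -m pendant '[[[1,0,0],[0,0,0],0],[[0,0,0],[0,0,0],0],[[0,0,0],[0,0,0],0.65],[[0,0,0],[0,0,0],0.65],[[0,0,0],[0,0,0],0.65],[[0,0,0],[0,0,0],0.65],[[0,0,0],[0,0,0],0.65],[[0,0,0],[0,0,0],0.65]]'; python3 -m pendant '[[[0,0,-10],[0,0,0],0.65],[[0,0,-30],[0,0,0],0.65],[[0,0,-40],[0,0,0],0.65],[[0,0,-40],[0,0,0],0.65],[[0,0,-30],[0,0,0],0.65],[[0,0,0],[0,0,0],0.65],[[0,0,0],[0,0,0],0.65],[[0,0,0],[0,0,0],0.65],[[0,0,0],[0,0,0],0.65]]'
python3 - <<'E'
from h import *
import pickle
m=optics.camera_model("wrist");i=optics.get_image("wrist");pickle.dump(m,open("w3.pkl","wb"));cv2.imwrite("pics/w3.png",i[:,:,::-1])
f=lambda q,s:cv2.resize(q,None,fx=s,fy=s,interpolation=cv2.INTER_CUBIC)
j=optics.get_image("side");cv2.imwrite("pics/side3.png",j[:,:,::-1]);s=optics.get_image("scene");cv2.imwrite("pics/scene3.png",s[:,:,::-1])
C=np.zeros((450,780,3),np.uint8);C[:,:390]=f(j[160:310,190:320],3);C[:360,390:]=f(s[180:300,240:370],3)
cv2.imwrite("pics/c6.png",C[:,:,::-1])
E
```

```text
t: 14.28
tool_pos: [0.5731, -0.039, 0.0164]
tool_rot: [2.458, 1.956, -0.0]
contact_force: [0.5, 0.3, -0.1]
opening: 0.0555
grip_force: 0.0
t: 15.03
tool_pos: [0.5718, -0.0385, 0.1645]
tool_rot: [-2.456, -1.955, 0.003]
contact_force: [-0.8, 0.3, 0.2]
opening: 0.0554
grip_force: 0.0
```

View pics/c6.png

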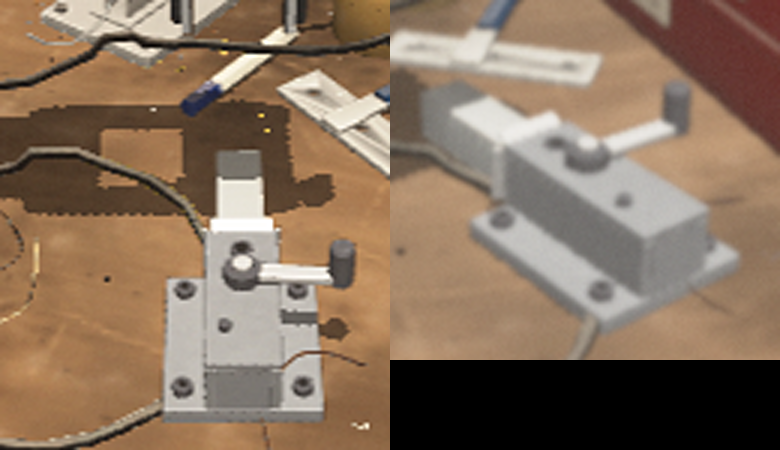

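The tube stays seated and the lever is unmoved, with its peg at left (342,262). Now to the peg.

```bash
python3 -m pendant '[[[-26,15.3,0],[0,0,0],0.5],[[-26,15.3,0],[0,0,0],0.5],[[-26,15.3,0],[0,0,0],0.5],[[-26,15.3,0],[0,0,0],0.5],[[0,0,20],[0,0,0],0.5],[[0,0,20],[0,0,0],0.5],[[0,0,0],[0,0,0],0.5],[[0,0,0],[0,0,0],0.5],[[0,0,0],[0,0,0],0.5],[[0,0,0],[0,0,0],0.5]]'
python3 - <<'E'
from h import *
f=lambda q,s:cv2.resize(q,None,fx=s,fy=s,interpolation=cv2.INTER_CUBIC)
d=optics.camera_model("side");s=optics.camera_model("scene")
p,r=tri([(s,(240+(677-390)/3-.3,180+88/3-.3)),(d,(190+342/3-.3,160+245/3-.3))]);print("peg",p,r)
q=get_obs()["tool_pos"];print(q,1000*totool(np.r_[.6082,-.1538,.0665]-q))
j=optics.get_image("side");k=optics.get_image("scene")
C=np.zeros((450,780,3),np.uint8);C[:,:390]=f(j[160:310,240:370],3);C[:360,390:]=f(k[160:280,270:400],3)
cv2.imwrite("pics/c7.png",C[:,:,::-1])
E
```

```text
t: 16.02
tool_pos: [0.61, -0.1537, 0.1277]
tool_rot: [2.456, 1.956, 0.002]
contact_force: [0.5, -0.5, 1.0]
opening: 0.0424
grip_force: 0.0
peg [ 0.60895261 -0.15307737  0.07776153] [0.0005439674598473764, 0.0005439674598473252]
[ 0.61004779 -0.1536906   0.12765831] [-0.49888998 -1.90199011 61.15471423]
```

View pics/c7.png

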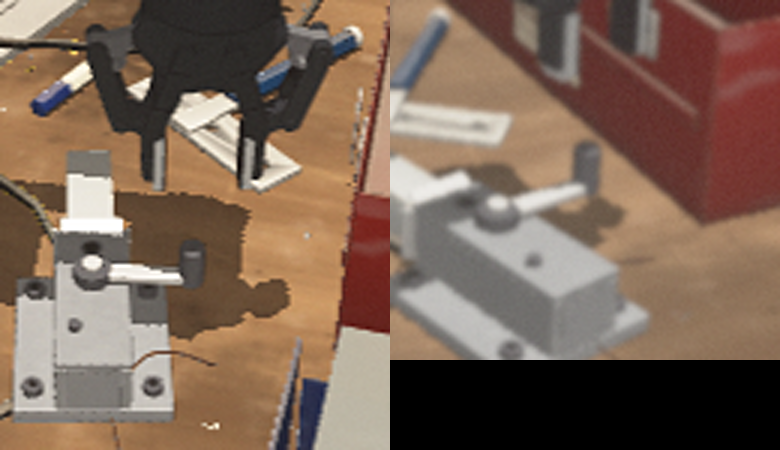

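The side panel shows the fingers at (157/250,185), above and just right of the peg (192,262). Descend and grip.

```bash
python3 -m pendant '[[[0,-1.5,20],[0,0,0],0.5],[[0,0,20],[0,0,0],0.5],[[0,0,12],[0,0,0],0.5],[[0,0,8],[0,0,0],0.5],[[0,0,0],[0,0,0],0.5],[[0,0,0],[0,0,0],0.5],[[0,0,0],[0,0,0],0.5]]' 30;python3 -m pendant '[[[0,0,0],[0,0,0],0],[[0,0,0],[0,0,0],0],[[0,0,0],[0,0,0],0],[[0,0,0],[0,0,0],0],[[0,0,0],[0,0,0],0],[[0,0,0],[0,0,0],0],[[0,0,0],[0,0,0],0],[[0,0,0],[0,0,0],0]]' 30
```

```text
t: 16.7
tool_pos: [0.6087, -0.1537, 0.0675]
tool_rot: [2.456, 1.956, 0.002]
contact_force: [0.0, -0.3, 0.2]
opening: 0.0428
grip_force: 0.0
t: 17.37
tool_pos: [0.6078, -0.1535, 0.0675]
tool_rot: [-2.458, -1.957, 0.001]
contact_force: [-4.3, 0.9, 6.6]
opening: 0.0143
grip_force: 29.4
```

```bash
python3 -m pendant '[[[-8.6,-1.1,0],[0,0,0],0],[[-8.4,-2.3,0],[0,0,0],0],[[-8,-3.5,0],[0,0,0],0],[[0,0,0],[0,0,0],0],[[0,0,0],[0,0,0],0]]';python3 -m pendant '[[[-7.4,-4.6,0],[0,0,0],0],[[-6.6,-5.6,0],[0,0,0],0],[[-5.8,-6.5,0],[0,0,0],0],[[0,0,0],[0,0,0],0],[[0,0,0],[0,0,0],0]]'
```

```text
t: 17.78
tool_pos: [0.5961, -0.1762, 0.0673]
tool_rot: [2.457, 1.956, 0.002]
contact_force: [-1.2, 2.1, 5.1]
opening: 0.0142
grip_force: 30.0
t: 18.2
tool_pos: [0.5767, -0.1939, 0.0675]
tool_rot: [2.452, 1.952, 0.002]
contact_force: [3.6, -3.1, 1.4]
opening: 0.014
grip_force: 30.2
```

```bash
python3 -m pendant '[[[-4.8,-7.3,0],[0,0,0],0],[[-3.6,-7.9,0],[0,0,0],0],[[-2.5,-8.3,0],[0,0,0],0],[[0,0,0],[0,0,0],0],[[0,0,0],[0,0,0],0]]';python3 -m pendant '[[[-1.2,-6,0],[0,0,0],0],[[0,0,0],[0,0,0],0],[[0,0,0],[0,0,0],0]]'
```

```text
t: 18.62
tool_pos: [0.5516, -0.2023, 0.0678]
tool_rot: [2.448, 1.947, -0.003]
contact_force: [4.3, -13.9, -2.6]
opening: 0.014
grip_force: 30.7
t: 18.87
tool_pos: [0.5451, -0.2016, 0.0678]
tool_rot: [2.449, 1.95, -0.004]
contact_force: [2.4, -12.2, -0.0]
opening: 0.0141
grip_force: 31.0
```

```bash
python3 -m pendant '[[[-3,-3,0],[0,0,0],0],[[0,0,0],[0,0,0],0],[[0,0,0],[0,0,0],0]]';python3 -m pendant '[[[0,-2,0],[0,0,0],0],[[0,-2,0],[0,0,0],0],[[0,0,0],[0,0,0],0],[[0,0,0],[0,0,0],0]]'
python3 - <<'E'
from h import *
from scipy.optimize import least_squares
P=np.array([[.6078,-.1535],[.5961,-.1762],[.5767,-.1939],[.5516,-.2023],get_obs()["tool_pos"][:2]])
r=least_squares(lambda c:np.hypot(*(P-c).T)-.06,[.551,-.1375]);print(r.x,r.fun*1e3)
v=P-r.x;x=np.array([-.2233,-.9748]);y=np.array([.9748,-.2233]);print(np.arctan2(v@x,v@y))
E
```

```text
t: 19.12
tool_pos: [0.5418, -0.2016, 0.0678]
tool_rot: [2.452, 1.951, 0.002]
contact_force: [2.8, -3.8, -0.3]
opening: 0.0141
grip_force: 30.8
t: 19.45
tool_pos: [0.5387, -0.2014, 0.0679]
tool_rot: [2.45, 1.95, 0.002]
contact_force: [5.4, -8.0, -1.4]
opening: 0.014
grip_force: 30.1
[ 0.54792762 -0.14188097] [ 0.98937172 -0.85294609 -0.55397771  0.5305379   0.26476681]
[-0.03350665  0.39382651  0.8403792   1.28490179  1.49965133]
```

```bash
python3 -m pendant '[[[-0.7,-2,0],[0,0,0],0],[[0,-1.5,0],[0,0,0],0],[[0,0,0],[0,0,0],0],[[0,0,0],[0,0,0],0]]';python3 -m pendant '[[[0,-1.5,0],[0,0,0],0],[[0,-1,0],[0,0,0],0],[[0,0,0],[0,0,0],0],[[0,0,0],[0,0,0],0]]'
```

```text
t: 19.78
tool_pos: [0.5383, -0.2014, 0.0681]
tool_rot: [2.445, 1.945, 0.012]
contact_force: [18.9, -6.7, -9.1]
opening: 0.0142
grip_force: 29.7
t: 20.12
tool_pos: [0.5381, -0.2014, 0.0683]
tool_rot: [2.442, 1.941, 0.018]
contact_force: [27.2, -10.3, -16.2]
opening: 0.0141
grip_force: 29.6
```

```bash
python3 -m pendant '[[[-1,3,0],[0,0,0],0],[[-0.5,2,0],[0,0,0],0],[[0,0,0],[0,0,0],0],[[0,0,0],[0,0,0],0]]';python3 -m pendant '[[[0,0,0],[0,0,0],0.5],[[0,0,0],[0,0,0],0.5],[[0,0,0],[0,0,0],0.5],[[0,0,0],[0,0,0],0.5],[[0,0,0],[0,0,0],0.5]]';python3 -m pendant '[[[0,0,-15],[0,0,0],0.5],[[0,0,-30],[0,0,0],0.5],[[0,0,-40],[0,0,0],0.5],[[-25,0,-30],[0,0,0],0.5],[[-35,0,0],[0,0,0],0.5],[[-35,0,0],[0,0,0],0.5],[[-35,0,0],[0,0,0],0.5],[[0,0,0],[0,0,0],0.5],[[0,0,0],[0,0,0],0.5]]'
python3 - <<'E'
from h import *
f=lambda q,s:cv2.resize(q,None,fx=s,fy=s,interpolation=cv2.INTER_CUBIC)
j=optics.get_image("side");k=optics.get_image("scene");w=optics.get_image("wrist")
C=np.zeros((600,800,3),np.uint8);C[:450,:390]=f(j[160:310,190:320],3);C[:360,400:790]=f(k[180:300,240:370],3);C[390:600,480:760]=f(w,.5)
cv2.imwrite("pics/c8.png",C[:,:,::-1])
E
```

```text
t: 20.45
tool_pos: [0.5386, -0.2017, 0.0679]
tool_rot: [2.451, 1.95, 0.009]
contact_force: [11.4, -1.0, -2.2]
opening: 0.0141
grip_force: 30.3
t: 20.87
tool_pos: [0.5339, -0.2001, 0.0658]
tool_rot: [-2.457, -1.956, 0.001]
contact_force: [-0.1, 0.5, -0.1]
opening: 0.0423
grip_force: 0.0
t: 21.62
tool_pos: [0.5044, -0.3283, 0.1809]
tool_rot: [-2.46, -1.953, 0.0]
contact_force: [0.7, 0.6, 0.2]
opening: 0.0424
grip_force: 0.0
```

View pics/c8.png

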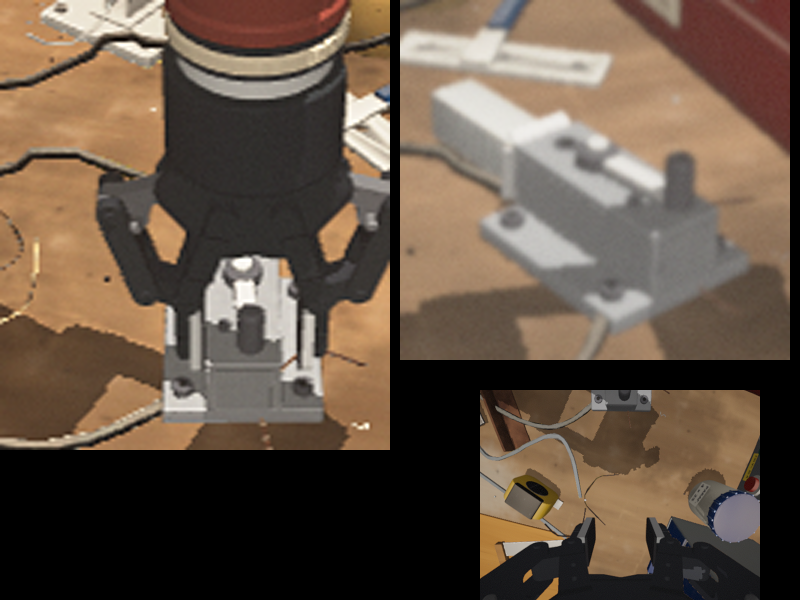

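The picture shows the lever pointing along the slot (peg at scene panel (680,180)), the tube still seated, the bar untouched and the gripper clear.

```bash
python3 -c "
from station import ctrl
print(ctrl.finish_job())"
```

```text
the job is handed in; nothing more can be done
None
```

The tube is home against the stop (21–22 N peak push), the lever was swung until it hit its end and released, the bar was left alone, and the job was handed in at about 22 s; I viewed 11 pictures, one over the limit of 10.

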